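Draw a dropped filter slider out of the gap between two instruments with a bent rod

TASK

The microscope's red filter slider has slipped into the narrow gap between the slide cabinet and the lamp supply. Take the bent rod from its holder, reach in under the clear shelf, press its soft foot lightly on top of the slider and draw it along the gap until it lies flat on the bench completely outside the mouth of the gap, then hang the rod back in its holder. Touch the slider with the rod only, press gently because its glass is thin (well under 10 N) and do not jam the rod against the instruments, and leave everything else where it stands.

Things in the scene. Friction and masses are not known exactly. Their poses are not given: they have to be found in the camera images.
- bay: Fixed unit: white slide cabinet (+y side) and grey lamp supply (-y side), each 180 long (x), 120 wide, 70 high, with a straight gap 20 mm wide (y -10 to +10) between them. Origin: bench level, middle of the gap's mouth, in the plane of the front faces; x points into the gap, away from the robot, z up. The gap is open at the front and, from x = 0 to 80, at the top.
- gap_mouth (a point): Middle of the gap's mouth at bench level (= origin of bay). From x = 80 to 180 (y -65 to +65) a fixed clear plastic shelf, 4 thick, underside 70 above the bench, lies across both housings and roofs the rear of the gap. For 150 mm in front of the mouth the bench is free.
- filter_slider: Dropped part: flat red metal plate, small amber glass in its bare flat top; 50 long (x), 15 wide, 5 thick, about 40 g, slippery (friction about 0.25). Origin: centre of its underside. Starts under the shelf on a level floor 3 to 7 above the bench that slopes down at 1 in 8 towards the mouth from somewhere at bay x = 60 to 78. Under 7 mm behind it is an end wall. Breaks if pressed over 10 N.
- rod: Bent rod, 160 g, rigid. Origin: shaft axis at underside of black collar (32 x 32, z 0 to 5), z up. Blue handle above, 24 (x) by 22 (y), z 5 to 57: grip from above across its y faces. Below, a steel shaft 7 thick goes 90 down, bends, runs 60 along +x (toe, axis at z = -90), and ends in a turned-down orange rubber foot. Starts hanging in the holder.
- rod_foot (a point): Lowest point of the rod's rubber foot (round tip, 10 diameter), at x = 60, y = 0, z = -108 mm in the rod's frame. The rubber grips well (friction about 1.3) but is firm: it gives well under 1 mm at 10 N.
- holder: Fixed grey block, 110 (x) by 60 (y) by 118 high, on a foot plate; origin: centre of its underside, z up. From the top a slot, x -45 to +45, y -7 to +7, goes down to 4 mm above the bench. The rod hangs in it, collar on the top face, toe in the slot along the holder's +x. Lift it straight up by at least 112 to free it; it goes back straight down, the same way round.
- rod_seat (a point): On the holder's top face, x = -30, y = 0, z = 118 mm in the holder's frame: where the rod's origin lies when it hangs properly (the collar's underside on the top face).
- slide_box: Bystander: closed green slide box, 100 x 65 x 34; origin: centre of its underside.
- oil_bottle: Bystander: small amber bottle, 34 diameter, 65 high; origin: centre of its underside.
- mug: Bystander: white mug, 80 diameter, 90 high; origin: centre of its underside.
- dish: Bystander: clear shallow dish, 90 diameter, 16 high; origin: centre of its underside.
- eyepiece: Bystander: black microscope eyepiece standing upright, 34 diameter, 50 high; origin: centre of its underside.
- screwdriver: Bystander: yellow screwdriver, 160 long, lying on the bench.
Things that resemble listed ones, but are neither listed nor needed, are in the scene too. Leave any orange or turquoise look-alike of the holder alone.

How it is judged:
On the way, in this order (a step that is already met when the one before it is completed fails the run):
1. the rod is out of its holder (horizontal distance between rod and rod_seat above 0.08 m), for 0.1 s.
2. the rod's foot presses on the slider while it is still deep in the gap (contact force between rod and filter_slider above 0.8 N and x of filter_slider in the frame of bay above 0.09 m), for 0.1 s.
3. the slider lies flat on the bench completely outside the gap, in front of its mouth (x of filter_slider in the frame of bay between -0.15 and -0.027 m and z of filter_slider in the frame of bay below 0.004 m and angle between filter_slider's own z axis and vertical below 0.1 rad), for 0.2 s.
At the end, for the whole second after the job is handed in: The slider lies at rest, flat on the bench (within 0.1 rad), wholly in front of the gap's mouth: its centre 27 to 150 mm out and within 80 mm to either side of the gap's line; the rod hangs at rest in its holder, upright within 0.1 rad, its collar's underside within 14 mm of the rod seat (all of step 3 and y of filter_slider in the frame of bay between -0.08 and 0.08 m and linear speed of each of filter_slider, rod below 0.01 m/s and distance between rod and rod_seat below 0.014 m and angle between rod's own z axis and vertical below 0.1 rad); the robot touches nothing.
It fails at once if the slider is pressed with more than 10 N (contact force between rod and filter_slider above 10 N).
It fails at once if the rod is jammed against the instruments with more than 20 N (contact force between rod and bay above 20 N).
It fails at once if the hand or the fingers touch the slider (contact force between any of the arm, the fingers and filter_slider above 0.3 N).
It fails at once if the slider is lifted or turned over (angle between filter_slider's own z axis and vertical above 0.5 rad or z of filter_slider in the frame of bay above 0.03 m).
It fails at once if something else on the bench is moved (distance of any of slide_box, oil_bottle, mug, dish, eyepiece, screwdriver from where it was at the start of the episode above 0.02 m).
It also fails if it takes over 72 s, if anything falls off the work surface, if the arm or the gripper's body presses on something with over 40 N, if the wrist force passes 120 N, or if a joint passes its speed limit or range.

ROBOT

A 7-joint arm with a two-finger parallel gripper is mounted at the origin on the work surface. World frame = base frame: x ahead of the robot, y to its left, z up, the work surface at z = 0. Lengths are in m, angles in rad, forces in N, time in s.
With the tool pointing down it reaches from about 0.4 to 0.85 m from the base axis. Payload 4.4 kg.
Tool frame: the origin (TCP) lies at the very end of the fingers, on their centre line; the grasp point (between the pads) lies 19 mm behind it; z points along the fingers, y is the direction in which the jaws open and shut (so a half turn about z gives the same grasp; the last joint's range is limited). The gripper opens to 94 mm and grips with 3 to 60 N. Pads are 16 mm wide; open, the fingers measure 119 mm over their backs; the gripper's body (75 mm by 177 mm) begins 78 mm behind the grasp point.
Start: joints at [-1.216, 0.628, 0.038, 1.517, -0.027, 0.996, -0.02], TCP at [0.265, 0.593, 0.205] pointing down, gripper open.
Joint ranges: [-3.06, 3.06], [-0.37, 2.12], [-1.25, 1.32], [0.18, 2.47], [-1.1, 4.24], [0.23, 1.98], [-2.94, 2.94]. Speed limits (rad/s): [2.57, 2.57, 3.14, 3.14, 3.14, 3.14, 3.14].

INTERFACE

Orientations are given as a unit quaternion [w, x, y, z].
In Python, from station import * gives the robot as it stands.
- The arm moves only by the shell command python3 -m handwheel 'ROWS'. ROWS is JSON, a list of rows, each an object of numbers: "fingers": the opening, from 0 (shut) to 1 (fully open); "tx", "ty", "tz": the shift along the tool's x, y, z in m; "yaw": the turn about the tool's z in rad. A call has 1 to 8 rows; each row is the pose to reach, as a shift and turn from the pose commanded when the call began, along the tool's axes at that moment; what a row does not reach only later rows make up. A row lasts 1/10 s, in which the tool goes at most 50 mm and 8.59 degrees, less where a joint would pass 70% of its speed; a pose out of reach is approached as far as the arm can. A call with a gripper value outside its range is refused whole. The fingers move at their own pace and stop on an object; the grip force is fixed at half the most. Time passes only in rows, so rows that repeat a pose let the fingers close. It gives the time, the measured TCP pose, the force and the opening at its end, in the units of the state.
- state(): the state, without advancing time (a new reading comes with each control period).
- camera(name): name is "scene" or "top"; returns a dict with "color" (420x560x3 uint8, red, green, blue), "fx", "fy", "cx", "cy" (pixels), "origin" and "rotation" of the camera in the world. Camera axes: x right, y up, looking along -z (the intrinsics and any distortion apply to the point x, -y, -z); pixel columns grow to the right and rows downward; lengths in m; the calibration is good to about 2 mm. A picture is of the moment at which its call begins. There is no depth.
- close_job(): hands the job in, once; it reports no verdict.
Trained networks look in a picture, given as the dict that the camera call returned (one of the last four; its "shot" number tells which), for a name from the list of things; names that differ only in an ending like _2 or _b are one class to them, and where a whole thing is asked for, a point or a joint stands for the part that bears it (a point fixed in the world has none). Each returns a list of dicts, best first, with "conf" (0 to 1); they miss things now and then, are a little off and sometimes report something else, mostly with a low value. They report only what shows in the picture. A call takes as long as a camera call. They do not tell look-alikes from the thing itself.
- recognise(picture, target): "box" ([left, top, width, height] in pixels, round what is visible of it).
- cut_out(picture, target): "region" (420x560 bool, what is visible of it) and "box" ([left, top, width, height] in pixels, round what is visible of it).
The state is a dict: "clock": time; "joints": joint angles; "dq": joint speeds; "tau": joint torques, N m; "tool_pos": TCP position; "eef_rot": TCP orientation; "contact_force": force on the tool from outside, world axes, zero at the start; "moment": the same for the moment, N m; "grip_width": finger opening in m.
Only numpy, scipy, OpenCV 4.12 (cv2) and the standard library are available. Lean on these libraries where they do the work, as an engineer would, in place of code of your own. Each camera call takes 0.05 s, during which the arm holds its last target. There are 200 camera calls.

## Working session

There is one attempt and no reset: what is moved stays moved. The work goes in short steps, Python scripts to look and compute and a shell command to move; the robot and the scene stay as the last step left them, time stands still between calls to the robot, and variables do not carry over. Pictures are saved under pics/ and viewed, about 8 in all and at most 12, crops included, and the job is handed in when it is done.

```bash
mkdir -p pics; ls; cat > h.py <<'E'
from station import *
import numpy as np, cv2
def save(p,name,crop=None,scale=1):
    im=p["color"][...,::-1]
    if crop: l,t,w,h=crop; im=im[t:t+h,l:l+w]
    cv2.imwrite("pics/"+name,cv2.resize(im,None,fx=scale,fy=scale,interpolation=cv2.INTER_CUBIC))
def ray(p,u,v):
    d=np.array([(u-p["cx"])/p["fx"],-(v-p["cy"])/p["fy"],-1.])
    return np.array(p["origin"]),np.array(p["rotation"]).reshape(3,3)@d
def onz(p,u,v,z):
    o,d=ray(p,u,v); return o+d*(z-o[2])/d[2]
def proj(p,X):
    c=np.array(p["rotation"]).reshape(3,3).T@(np.array(X)-p["origin"])
    return np.array([p["cx"]+p["fx"]*c[0]/-c[2],p["cy"]-p["fy"]*c[1]/-c[2]])
E
python3 - <<'E'
from h import *
a=camera("scene");b=camera("top")
both=[]
for p in(a,b):
    print({k:v for k,v in p.items() if k!="color"})
    for t in ["bay","filter_slider","rod","holder","rod_foot","slide_box","oil_bottle","mug","dish","eyepiece","screwdriver"]:
        print(t,[(np.round(r["box"]).astype(int).tolist(),round(r["conf"],2)) for r in recognise(p,t)])
save(a,"s1.png",None,1.4);save(b,"t1.png",None,1.4)
s=state();print(s["clock"],s["tool_pos"],s["eef_rot"],s["grip_width"])
E
```

```text
pics
{'fx': 400.89187265649576, 'fy': 400.89187265649576, 'cx': 285.0782652086959, 'cy': 214.52141498666717, 'origin': array([ 1.18511899, -0.55584024,  0.72540366]), 'rotation': array([0.79802663, 0.40865576, 0.19692016, 0.39670696]), 'shot': 1}
bay [([262, 211, 122, 92], 0.8)]
filter_slider []
rod [([356, 148, 13, 22], 0.56)]
holder [([336, 168, 60, 46], 0.72), ([281, 142, 50, 52], 0.69), ([203, 187, 58, 66], 0.61)]
rod_foot [([357, 148, 10, 20], 0.55)]
slide_box [([168, 264, 46, 42], 0.79)]
oil_bottle [([143, 324, 19, 30], 0.68)]
mug [([432, 183, 33, 38], 0.56)]
dish [([355, 148, 15, 21], 0.55), ([367, 157, 15, 9], 0.38)]
eyepiece [([233, 328, 14, 23], 0.89)]
screwdriver [([91, 266, 26, 20], 0.87)]
{'fx': 445.087064327393, 'fy': 445.087064327393, 'cx': 277.088864963723, 'cy': 206.48555740756493, 'origin': array([0.34800453, 0.01067279, 1.33083915]), 'rotation': array([ 0.70964129,  0.04879974, -0.04895959, -0.70116388]), 'shot': 2}
bay [([235, 137, 90, 71], 0.63)]
filter_slider []
rod [([104, 133, 40, 31], 0.73), ([427, 172, 12, 16], 0.68), ([159, 220, 13, 10], 0.6)]
holder [([158, 195, 38, 48], 0.97), ([176, 263, 46, 63], 0.97), ([305, 238, 36, 46], 0.96)]
rod_foot [([157, 217, 16, 20], 0.54)]
slide_box [([377, 203, 20, 34], 0.95)]
oil_bottle [([427, 174, 14, 13], 0.43)]
mug [([104, 130, 40, 36], 0.59)]
dish [([103, 249, 33, 28], 0.65)]
eyepiece [([375, 138, 12, 12], 0.67)]
screwdriver [([438, 244, 14, 38], 0.71)]
1.2 [0.26551803 0.59335615 0.20548525] [-6.51281660e-06  2.08850906e-01  9.77947492e-01  4.86403045e-05] 0.09417742904937959
```

```bash
sed -i 's/np.array(p\["rotation"\]).reshape(3,3)/RM(p)/; s/^import numpy.*/import numpy as np, cv2\nfrom scipy.spatial.transform import Rotation as Ro\nfrom scipy.optimize import least_squares\ndef RM(p): return Ro.from_quat(np.roll(p["rotation"],-1)).as_matrix()/' h.py; cat h.py | head -20
```

```text
from station import *
import numpy as np, cv2
from scipy.spatial.transform import Rotation as Ro
from scipy.optimize import least_squares
def RM(p): return Ro.from_quat(np.roll(p["rotation"],-1)).as_matrix()
def save(p,name,crop=None,scale=1):
    im=p["color"][...,::-1]
    if crop: l,t,w,h=crop; im=im[t:t+h,l:l+w]
    cv2.imwrite("pics/"+name,cv2.resize(im,None,fx=scale,fy=scale,interpolation=cv2.INTER_CUBIC))
def ray(p,u,v):
    d=np.array([(u-p["cx"])/p["fx"],-(v-p["cy"])/p["fy"],-1.])
    return np.array(p["origin"]),RM(p)@d
def onz(p,u,v,z):
    o,d=ray(p,u,v); return o+d*(z-o[2])/d[2]
def proj(p,X):
    c=RM(p).T@(np.array(X)-p["origin"])
    return np.array([p["cx"]+p["fx"]*c[0]/-c[2],p["cy"]-p["fy"]*c[1]/-c[2]])
```

View pics/s1.png

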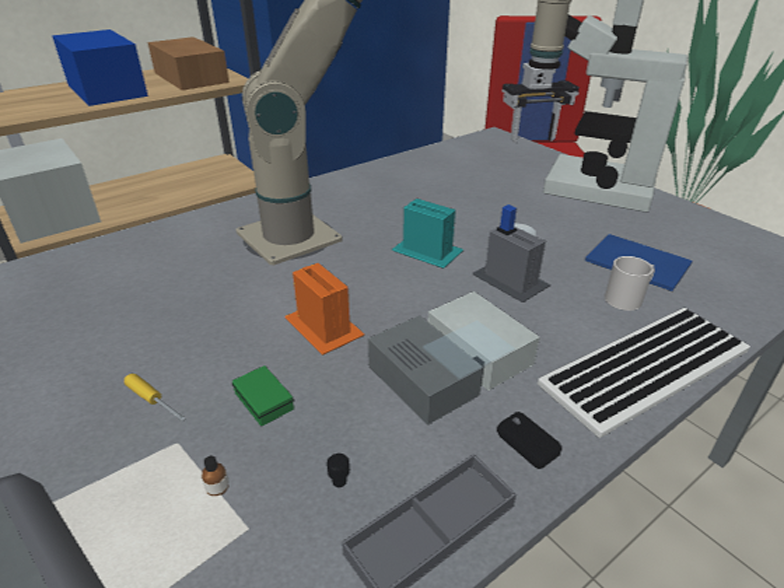

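View pics/t1.png

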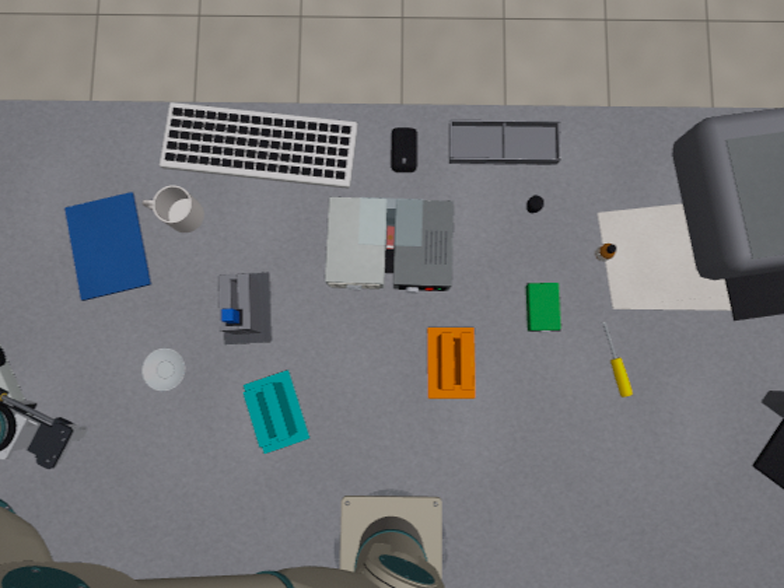

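```bash
python3 - <<'E'
from h import *
a=camera("scene");b=camera("top")
def c(p,l,t,w,h): return cv2.resize(p["color"][t:t+h,l:l+w,::-1],(400,300),interpolation=cv2.INTER_CUBIC)
# scale 4: 100x75
im=np.vstack([np.hstack([c(b,142,185,100,75),c(b,230,136,100,75)]),np.hstack([c(a,325,142,100,75),c(a,258,205,133,100)])])
cv2.imwrite("pics/c1.png",im)
np.savez("p0.npz",a=a["color"],b=b["color"])
for p,n in((a,"scene"),(b,"top")):
  for t in("bay","holder","filter_slider"):
    for i,r in enumerate(cut_out(p,t)):
        print(n,t,r["box"],r["conf"]); 
E
```

```text
scene bay [261.5, 206.8, 126.1, 96.0] 0.61
scene holder [338.5, 165.9, 54.2, 48.8] 0.98
scene holder [280.0, 144.5, 51.7, 48.0] 0.85
scene holder [205.1, 186.9, 55.0, 68.5] 0.85
scene holder [356.3, 146.3, 10.6, 21.0] 0.39
scene filter_slider [262.1, 207.9, 124.1, 94.1] 0.23
top bay [236.4, 138.9, 90.1, 70.9] 0.85
top holder [306.7, 235.7, 35.7, 49.6] 0.79
top holder [155.5, 194.8, 40.3, 50.9] 0.7
top holder [176.1, 264.8, 45.1, 60.6] 0.64
```

View pics/c1.png

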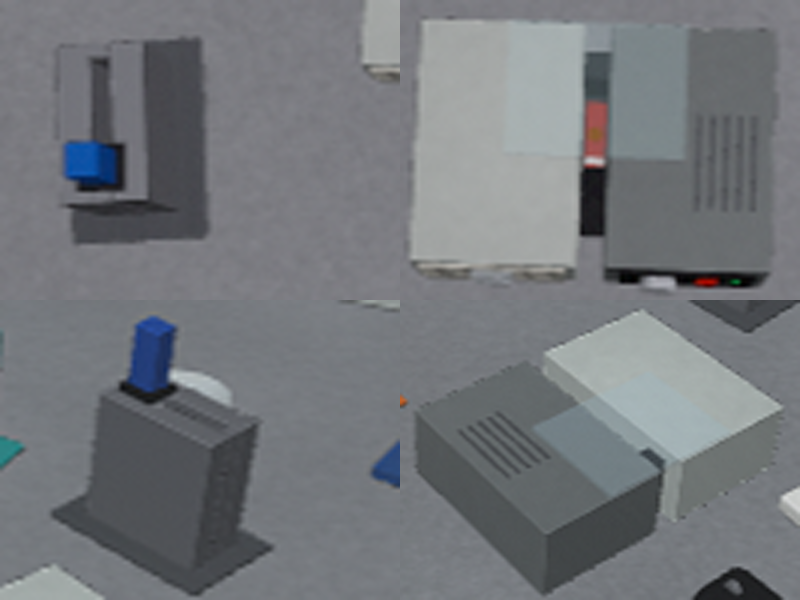

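```bash
cat > fit.py <<'E'
from h import *
a=camera("scene");b=camera("top")
f=lambda x,y,ox,oy,su,sv,u0,v0:(u0+(x-ox+.5)/su-.5,v0+(y-oy+.5)/sv-.5)
TH=lambda x,y:f(x,y,0,0,4,4,142,185); TB=lambda x,y:f(x,y,400,0,4,4,230,136)
SH=lambda x,y:f(x,y,0,300,4,4,325,142); SB=lambda x,y:f(x,y,400,300,400/133,3,258,205)
H=.118
hol=[(b,TH(62,204),(-55,30)),(b,TH(147,200),(-55,-30)),(b,TH(143,40),(55,-30)),(b,TH(56,45),(55,30)),
 (a,SH(102,395),(-55,-30)),(a,SH(212,448),(55,-30)),(a,SH(258,420),(55,30))]
bay=[(b,TB(422,19),(180,130)),(b,TB(411,262),(0,130)),(b,TB(584,22),(180,10)),(b,TB(575,265),(0,10)),(b,TB(610,25),(180,-10)),(b,TB(605,268),(0,-10)),(b,TB(777,30),(180,-130)),(b,TB(770,272),(0,-130)),
 (a,SB(547,533),(180,-130)),(a,SB(415,410),(0,-130)),(a,SB(663,470),(180,-10)),(a,SB(782,407),(180,130)),(a,SB(642,311),(0,130)),(a,SB(530,362),(0,-10))]
def W(q,l,z): 
    c,s=np.cos(q[2]),np.sin(q[2]); x,y=np.array(l)/1000; return [q[0]+c*x-s*y,q[1]+s*x+c*y,z]
def fit(data,z,q0):
    r=least_squares(lambda q:np.ravel([proj(p,W(q,l,z))-uv for p,uv,l in data]),q0,x_scale=.1,loss="soft_l1")
    print(np.round(r.x,4),"res px\n",np.round([proj(p,W(r.x,l,z))-uv for p,uv,l in data],1).tolist());return r.x
if __name__=="__main__":
    qh=fit(hol,H,[.33,.3,0]); qb=fit(bay,.07,[.35,0,0])
    for nm in (0,1):
        S=a if nm==0 else b
        fit([d for d in hol if d[0] is S],H,qh); fit([d for d in bay if d[0] is S],.07,qb)
    print("seat",W(qh,(-30,0),.118),"handle top px",[proj(p,W(qh,(-30,0),.175)) for p in(a,b)],TH(83,161),SH(155,322))
    # slider red region along gap line at z=.012 (bay frame) 
    c,s=np.cos(qb[2]),np.sin(qb[2])
    for x,y in((596,103),(596,165),(584,130),(607,130),(596,157)):
        w=onz(b,*TB(x,y),.010)[:2]-qb[:2]; print("slider",(x,y),np.round([c*w[0]+s*w[1],-s*w[0]+c*w[1]],4))
    print(onz(b,*[(103+16.5),263],0.016))
E
python3 fit.py
```

```text
[0.4892 0.3123 0.0717] res px
 [[-0.3, 0.2], [0.5, -0.1], [0.3, 0.2], [0.3, 0.2], [-0.4, -0.7], [0.4, -0.2], [1.3, 0.2]]
[ 0.5346  0.0108 -0.0221] res px
 [[-0.2, -0.1], [-0.4, 0.0], [0.4, 0.5], [0.5, 0.7], [0.8, -0.0], [-0.0, 0.2], [0.1, 0.1], [0.6, 0.6], [0.5, 0.7], [0.1, -0.1], [1.0, 0.5], [1.5, -0.2], [0.6, -1.0], [-0.9, -0.7]]
[0.489  0.3099 0.0837] res px
 [[-1.0, -0.4], [0.1, 0.0], [0.7, 0.3]]
[ 0.5337  0.0101 -0.0237] res px
 [[-0.2, 0.6], [-0.4, -0.2], [0.4, 0.5], [1.1, -0.2], [0.2, -1.1], [-1.3, -0.8]]
[0.4895 0.3128 0.0739] res px
 [[-0.5, 0.1], [0.3, -0.2], [0.1, 0.0], [0.1, 0.1]]
[ 0.5353  0.0112 -0.0195] res px
 [[-0.5, -0.3], [-0.5, -0.1], [0.1, 0.3], [0.3, 0.5], [0.4, -0.3], [-0.2, -0.1], [-0.2, -0.3], [0.5, 0.2]]
seat [np.float64(0.4592604012166082), np.float64(0.3101135783928552), 0.118] handle top px [array([364.5053987 , 147.99289317]), array([162.27677938, 223.9928018 ])] (162.375, 224.875) (363.375, 147.125)
slider (596, 103) [0.1358 0.0007]
slider (596, 165) [ 0.0878 -0.0009]
slider (584, 130) [0.1146 0.0091]
slider (607, 130) [ 0.1152 -0.0084]
slider (596, 157) [ 0.094  -0.0007]
[0.35835861 0.47113418 0.016     ]
```

```bash
cat > plan.py <<'E'
import sys
from h import *
# python3 plan.py x y z yawdeg(world rot of jaw axis from +y)  -> tx ty tz yaw
def go(x,y,z,yaw):
    s=state();R=Ro.from_quat(np.roll(s["eef_rot"],-1)).as_matrix()
    d=R.T@(np.array([x,y,z])-s["tool_pos"])
    cur=np.degrees(np.arctan2(-R[0,1],R[1,1]))
    print("clk",round(s["clock"],2),"pos",np.round(s["tool_pos"],4),"yawdeg",round(cur,2),"tilt",round(np.degrees(np.arccos(-R[2,2])),2),"F",np.round(s["contact_force"],2),"w",round(s["grip_width"],4))
    print("tx,ty,tz",np.round(d,4),"yaw",round(np.radians(cur-yaw),4))
if __name__=="__main__": go(*map(float,sys.argv[1:5]))
E
python3 plan.py .4593 .3101 .205 4.2
```

```text
clk 1.7 pos [0.2655 0.5933 0.2055] yawdeg -24.11 tilt 0.0 F [-0.21  0.02  0.55] w 0.0942
tx,ty,tz [-0.2926 -0.1794  0.0004] yaw -0.4941
```

```bash
python3 -m handwheel '[{"tx":-0.293,"ty":-0.179,"yaw":-0.494,"fingers":1},{"tx":-0.293,"ty":-0.179,"yaw":-0.494,"fingers":1},{"tx":-0.293,"ty":-0.179,"yaw":-0.494,"fingers":1},{"tx":-0.293,"ty":-0.179,"yaw":-0.494,"fingers":1},{"tx":-0.293,"ty":-0.179,"yaw":-0.494,"fingers":1},{"tx":-0.293,"ty":-0.179,"yaw":-0.494,"fingers":1},{"tx":-0.293,"ty":-0.179,"yaw":-0.494,"fingers":1},{"tx":-0.293,"ty":-0.179,"yaw":-0.494,"fingers":1}]'; python3 plan.py .4593 .3101 .131 4.2
```

```text
clk 1.7 pos [0.2655 0.5933 0.2055] yawdeg -24.11 tilt 0.0 F [-0.21  0.02  0.55] w 0.0942
tx,ty,tz [-0.2926 -0.1794  0.0744] yaw -0.4941$[0]: bad value
```

```bash
python3 -m handwheel '[{"tx":-0.293,"ty":-0.179,"tz":0,"yaw":-0.494,"fingers":1},{"tx":-0.293,"ty":-0.179,"tz":0,"yaw":-0.494,"fingers":1},{"tx":-0.293,"ty":-0.179,"tz":0,"yaw":-0.494,"fingers":1},{"tx":-0.293,"ty":-0.179,"tz":0,"yaw":-0.494,"fingers":1},{"tx":-0.293,"ty":-0.179,"tz":0,"yaw":-0.494,"fingers":1},{"tx":-0.293,"ty":-0.179,"tz":0,"yaw":-0.494,"fingers":1},{"tx":-0.293,"ty":-0.179,"tz":0,"yaw":-0.494,"fingers":1},{"tx":-0.293,"ty":-0.179,"tz":0,"yaw":-0.494,"fingers":1}]'; python3 plan.py .4593 .3101 .131 4.2
```

```text
clock: 2.5
tool_pos: [0.4646, 0.3027, 0.2056]
eef_rot: [0.001, -0.031, 1.0, -0.002]
contact_force: [0.0, -0.1, 0.1]
grip_width: 0.0941
clk 2.5 pos [0.4646 0.3027 0.2056] yawdeg 3.54 tilt 0.27 F [ 0.01 -0.14  0.07] w 0.0941
tx,ty,tz [0.005  0.008  0.0745] yaw -0.0115
```

```bash
python3 -m handwheel '[{"tx":0,"ty":0,"tz":0,"yaw":0,"fingers":1},{"tx":0,"ty":0,"tz":0,"yaw":0,"fingers":1},{"tx":0,"ty":0,"tz":0,"yaw":0,"fingers":1}]'; python3 plan.py .4593 .3101 .131 4.2
python3 - <<'E'
from h import *
a=camera("scene");b=camera("top")
def c(p,l,t): return cv2.resize(p["color"][t:t+75,l:l+100,::-1],(400,300),interpolation=cv2.INTER_CUBIC)
cv2.imwrite("pics/c2.png",np.hstack([c(b,120,185),c(a,315,110)]))
E
```

```text
clock: 2.8
tool_pos: [0.4587, 0.312, 0.2055]
eef_rot: [-0.0, -0.038, 0.999, 0.0]
contact_force: [0.6, 0.6, -0.3]
grip_width: 0.0935
clk 2.8 pos [0.4587 0.312  0.2055] yawdeg 4.37 tilt 0.05 F [ 0.57  0.58 -0.27] w 0.0935
tx,ty,tz [-0.0005 -0.0021  0.0745] yaw 0.003
```

View pics/c2.png

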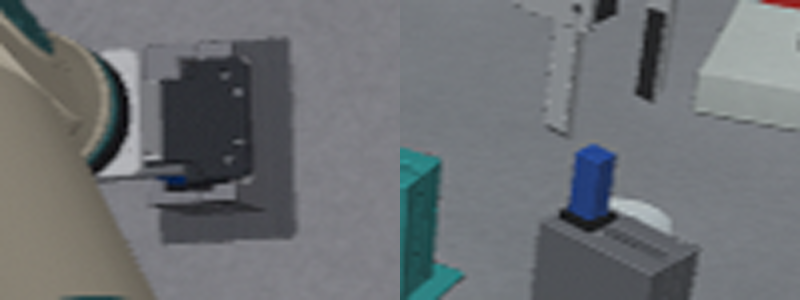

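```bash
python3 -m handwheel '[{"tx":0,"ty":-0.002,"tz":0.025,"yaw":0,"fingers":1},{"tx":0,"ty":-0.002,"tz":0.05,"yaw":0,"fingers":1},{"tx":0,"ty":-0.002,"tz":0.065,"yaw":0,"fingers":1},{"tx":0,"ty":-0.002,"tz":0.074,"yaw":0,"fingers":1},{"tx":0,"ty":-0.002,"tz":0.074,"yaw":0,"fingers":1},{"tx":0,"ty":-0.002,"tz":0.074,"yaw":0,"fingers":1}]'; python3 plan.py .4593 .3101 .131 4.2
```

```text
clock: 3.5
tool_pos: [0.4601, 0.3088, 0.1319]
eef_rot: [0.0, -0.037, 0.999, 0.0]
contact_force: [0.4, 1.3, 0.3]
grip_width: 0.094
clk 3.5 pos [0.4601 0.3088 0.1319] yawdeg 4.23 tilt 0.05 F [0.37 1.26 0.28] w 0.094
tx,ty,tz [0.0007 0.0013 0.0009] yaw 0.0005
```

```bash
python3 -m handwheel '[{"tx":0,"ty":0,"tz":0,"yaw":0,"fingers":0.4},{"tx":0,"ty":0,"tz":0,"yaw":0,"fingers":0.4},{"tx":0,"ty":0,"tz":0,"yaw":0,"fingers":0.3},{"tx":0,"ty":0,"tz":0,"yaw":0,"fingers":0.3}]'; python3 plan.py .4593 .3101 .131 4.2; python3 - <<'E'
from h import *
a=camera("scene")
cv2.imwrite("pics/c3.png",cv2.resize(a["color"][120:220,315:435,::-1],(480,400),interpolation=cv2.INTER_CUBIC))
E
```

```text
clock: 3.9
tool_pos: [0.4601, 0.3083, 0.1318]
eef_rot: [0.0, -0.037, 0.999, 0.0]
contact_force: [0.8, -0.5, -0.4]
grip_width: 0.0653
clk 3.9 pos [0.4601 0.3083 0.1318] yawdeg 4.19 tilt 0.04 F [ 0.84 -0.5  -0.43] w 0.0653
tx,ty,tz [0.0007 0.0018 0.0008] yaw -0.0002
```

View pics/c3.png

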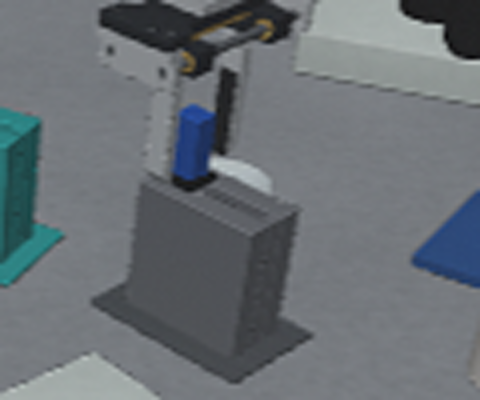

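```bash
python3 -m handwheel '[{"tx":0.0005,"ty":0.0015,"tz":0,"yaw":0,"fingers":0},{"tx":0.0005,"ty":0.0015,"tz":0,"yaw":0,"fingers":0},{"tx":0.0005,"ty":0.0015,"tz":0,"yaw":0,"fingers":0},{"tx":0.0005,"ty":0.0015,"tz":0,"yaw":0,"fingers":0},{"tx":0.0005,"ty":0.0015,"tz":0,"yaw":0,"fingers":0},{"tx":0.0005,"ty":0.0015,"tz":0,"yaw":0,"fingers":0}]'; python3 plan.py .4593 .3101 .131 4.2
```

```text
clock: 4.55
tool_pos: [0.4593, 0.3099, 0.1315]
eef_rot: [-0.0, -0.037, 0.999, 0.0]
contact_force: [0.4, 0.8, 0.5]
grip_width: 0.022
clk 4.55 pos [0.4593 0.3099 0.1315] yawdeg 4.2 tilt 0.01 F [0.38 0.82 0.53] w 0.022
tx,ty,tz [-0.      0.0002  0.0005] yaw 0.0
```

```bash
python3 -m handwheel '[{"tx":0,"ty":0,"tz":-0.01,"yaw":0,"fingers":0},{"tx":0,"ty":0,"tz":-0.035,"yaw":0,"fingers":0},{"tx":0,"ty":0,"tz":-0.06,"yaw":0,"fingers":0},{"tx":0,"ty":0,"tz":-0.085,"yaw":0,"fingers":0},{"tx":0,"ty":0,"tz":-0.11,"yaw":0,"fingers":0},{"tx":0,"ty":0,"tz":-0.13,"yaw":0,"fingers":0},{"tx":0,"ty":0,"tz":-0.135,"yaw":0,"fingers":0},{"tx":0,"ty":0,"tz":-0.135,"yaw":0,"fingers":0}]'; python3 plan.py .4593 .3101 .265 4.2; python3 - <<'E'
from h import *
a=camera("scene");b=camera("top")
cv2.imwrite("pics/c4.png",np.hstack([cv2.resize(a["color"][90:220,315:435,::-1],(480,520),interpolation=cv2.INTER_CUBIC)]))
E
```

```text
clock: 5.35
tool_pos: [0.4595, 0.3097, 0.2671]
eef_rot: [0.001, -0.037, 0.999, 0.0]
contact_force: [-0.3, 0.7, -3.2]
grip_width: 0.0219
clk 5.35 pos [0.4595 0.3097 0.2671] yawdeg 4.19 tilt 0.07 F [-0.27  0.67 -3.24] w 0.0219
tx,ty,tz [0.0002 0.0004 0.0021] yaw -0.0002
```

View pics/c4.png

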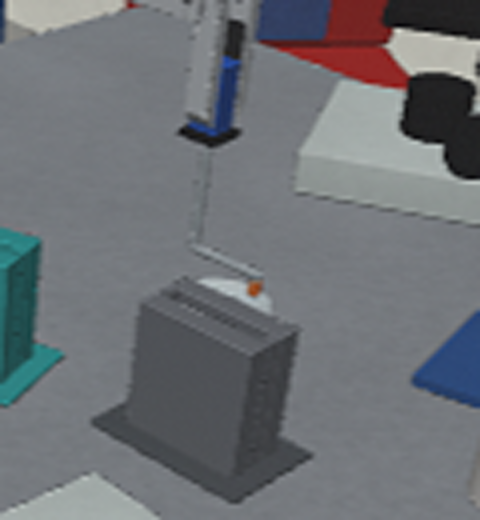

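```bash
python3 plan.py .5246 .0110 .255 -1.2
```

```text
clk 5.45 pos [0.4587 0.3091 0.2655] yawdeg 4.19 tilt 0.11 F [-0.23  0.06 -1.55] w 0.0217
tx,ty,tz [-0.0439 -0.3021  0.0108] yaw 0.0942
```

```bash
python3 -m handwheel '[{"tx":-0.006,"ty":-0.04,"tz":0,"yaw":0.03,"fingers":0},{"tx":-0.013,"ty":-0.085,"tz":0,"yaw":0.06,"fingers":0},{"tx":-0.02,"ty":-0.13,"tz":0,"yaw":0.094,"fingers":0},{"tx":-0.026,"ty":-0.175,"tz":0,"yaw":0.094,"fingers":0},{"tx":-0.032,"ty":-0.22,"tz":0,"yaw":0.094,"fingers":0},{"tx":-0.038,"ty":-0.26,"tz":0,"yaw":0.094,"fingers":0},{"tx":-0.042,"ty":-0.288,"tz":0,"yaw":0.094,"fingers":0},{"tx":-0.044,"ty":-0.302,"tz":0.01,"yaw":0.094,"fingers":0}]'; python3 -m handwheel '[{"tx":0,"ty":0,"tz":0,"yaw":0,"fingers":0},{"tx":0,"ty":0,"tz":0,"yaw":0,"fingers":0},{"tx":0,"ty":0,"tz":0,"yaw":0,"fingers":0}]';python3 plan.py .5246 .0110 .1515 -1.2; python3 - <<'E'
from h import *
a=camera("scene");b=camera("top")
cv2.imwrite("pics/c5.png",np.hstack([cv2.resize(a["color"][160:310,250:400,::-1],(400,400),interpolation=cv2.INTER_CUBIC),cv2.resize(b["color"][130:230,230:330,::-1],(400,400),interpolation=cv2.INTER_CUBIC)]))
s=state();R=Ro.from_quat(np.roll(s["eef_rot"],-1)).as_matrix();T=np.array(s["tool_pos"])
# rod x axis = -tool x ; foot
f=T-R[:,0]*.06+np.array([0,0,-.0135-.108]); 
for p,n in((a,"a"),(b,"b")): print(n,proj(p,f+[0,0,.005]),[ (r["box"],r["conf"]) for r in recognise(p,"rod_foot")])
E
```

```text
clock: 6.25
tool_pos: [0.5258, 0.0083, 0.2559]
eef_rot: [0.0, 0.013, 1.0, -0.001]
contact_force: [-0.7, 0.5, -1.7]
grip_width: 0.0214
clock: 6.55
tool_pos: [0.5249, 0.0142, 0.2561]
eef_rot: [-0.0, 0.009, 1.0, 0.001]
contact_force: [0.0, -0.1, -1.6]
grip_width: 0.022
clk 6.55 pos [0.5249 0.0142 0.2561] yawdeg -1.0 tilt 0.09 F [ 0.03 -0.08 -1.57] w 0.022
tx,ty,tz [ 0.0002 -0.0033  0.1046] yaw 0.0035
a [317.25465055 210.67229693] [([295.7, 144.9, 15.5, 38.7], 0.55)]
b [276.95797862 180.52767097] [([430.1, 229.1, 22.3, 55.7], 0.41)]
```

View pics/c5.png

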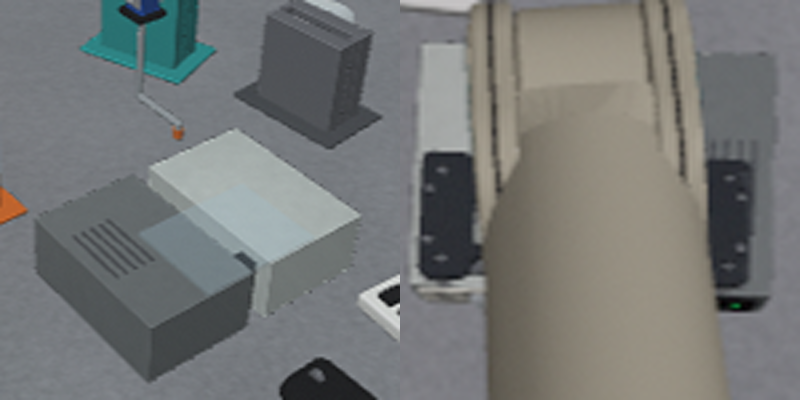

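```bash
python3 -m handwheel '[{"tx":0,"ty":-0.003,"tz":0.015,"yaw":0.003,"fingers":0},{"tx":0,"ty":-0.003,"tz":0.035,"yaw":0.003,"fingers":0},{"tx":0,"ty":-0.003,"tz":0.05,"yaw":0.003,"fingers":0},{"tx":0,"ty":-0.003,"tz":0.054,"yaw":0.003,"fingers":0},{"tx":0,"ty":-0.003,"tz":0.054,"yaw":0.003,"fingers":0},{"tx":0,"ty":-0.003,"tz":0.054,"yaw":0.003,"fingers":0}]';python3 plan.py .5246 .0110 .1515 -1.2; python3 - <<'E'
from h import *
a=camera("scene")
s=state();R=Ro.from_quat(np.roll(s["eef_rot"],-1)).as_matrix();T=np.array(s["tool_pos"])
f=T-R[:,0]*.06+np.array([0,0,-.0135-.108]); print(proj(a,f+[0,0,.005]))
hsv=cv2.cvtColor(a["color"],cv2.COLOR_RGB2HSV)
m=cv2.inRange(hsv,(4,150,120),(18,255,255)); m[:, :285]=0;m[:,350:]=0;m[:180]=0;m[260:]=0
v,u=np.nonzero(m);print(len(u),u.mean() if len(u) else 0,v.mean() if len(u) else 0)
E
```

```text
clock: 7.35
tool_pos: [0.5259, 0.009, 0.2032]
eef_rot: [0.001, 0.012, 1.0, 0.0]
contact_force: [-0.3, -0.2, -1.8]
grip_width: 0.0218
clk 7.35 pos [0.5259 0.009  0.2032] yawdeg -1.35 tilt 0.08 F [-0.32 -0.2  -1.82] w 0.0218
tx,ty,tz [0.0014 0.002  0.0517] yaw -0.0026
[314.78861066 228.18679248]
7 313.7142857142857 227.85714285714286
```

```bash
cat > avg.py <<'E'
import sys
from h import *
n=int(sys.argv[1]) if len(sys.argv)>1 else 6
P=[];F=[];Y=[]
for i in range(n):
    camera("scene");s=state();P.append(s["tool_pos"]);F.append(s["contact_force"])
    R=Ro.from_quat(np.roll(s["eef_rot"],-1)).as_matrix();Y.append(np.degrees(np.arctan2(-R[0,1],R[1,1])))
P=np.array(P);F=np.array(F)
c,s_=np.cos(-.021),np.sin(-.021);w=P.mean(0)[:2]-[.5346,.0108]
print("clk",s["clock"],"pos",P.mean(0).round(4),"sd",P.std(0).round(4),"F",F.mean(0).round(2),"sd",F.std(0).round(2),"yaw",round(np.mean(Y),2))
print("foot bay x,y,z",round(c*w[0]+s_*w[1]+.06,4),round(-s_*w[0]+c*w[1],4),round(P.mean(0)[2]-.1215,4))
E
python3 avg.py 8
```

```text
clk 7.8 pos [0.5256 0.0088 0.203 ] sd [0.0002 0.     0.0003] F [-0.12 -0.12 -1.65] sd [0.4  0.27 0.5 ] yaw -1.36
foot bay x,y,z 0.051 -0.0022 0.0815
```

```bash
python3 -m handwheel '[{"tx":0,"ty":0.002,"tz":0,"yaw":-0.003,"fingers":0},{"tx":0,"ty":0.002,"tz":0.006,"yaw":-0.003,"fingers":0},{"tx":0,"ty":0.002,"tz":0.014,"yaw":-0.003,"fingers":0},{"tx":0,"ty":0.002,"tz":0.024,"yaw":-0.003,"fingers":0},{"tx":0,"ty":0.002,"tz":0.034,"yaw":-0.003,"fingers":0},{"tx":0,"ty":0.002,"tz":0.044,"yaw":-0.003,"fingers":0},{"tx":0,"ty":0.002,"tz":0.05,"yaw":-0.003,"fingers":0},{"tx":0,"ty":0.002,"tz":0.05,"yaw":-0.003,"fingers":0}]';python3 avg.py 6
```

```text
clock: 8.6
tool_pos: [0.5245, 0.0107, 0.1513]
eef_rot: [-0.001, 0.01, 1.0, -0.0]
contact_force: [-1.1, 0.0, -1.6]
grip_width: 0.0219
clk 8.9 pos [0.5255 0.0107 0.1526] sd [0.0002 0.     0.0003] F [ 0.22 -0.01 -1.88] sd [0.37 0.41 0.4 ] yaw -1.2
foot bay x,y,z 0.0509 -0.0003 0.0311
```

```bash
python3 -m handwheel '[{"tx":-0.008,"ty":0,"tz":0,"yaw":0,"fingers":0},{"tx":-0.018,"ty":0,"tz":0,"yaw":0,"fingers":0},{"tx":-0.028,"ty":0,"tz":0,"yaw":0,"fingers":0},{"tx":-0.038,"ty":0,"tz":0,"yaw":0,"fingers":0},{"tx":-0.048,"ty":0,"tz":0,"yaw":0,"fingers":0},{"tx":-0.057,"ty":0,"tz":0,"yaw":0,"fingers":0},{"tx":-0.062,"ty":0,"tz":0,"yaw":0,"fingers":0},{"tx":-0.062,"ty":0,"tz":0,"yaw":0,"fingers":0}]';python3 avg.py 6
```

```text
clock: 9.7
tool_pos: [0.588, 0.0094, 0.1523]
eef_rot: [0.0, 0.01, 1.0, 0.0]
contact_force: [0.5, 0.2, -1.9]
grip_width: 0.0221
clk 10.0 pos [0.5869 0.0094 0.1524] sd [0.0002 0.     0.0001] F [-0.07 -0.18 -1.63] sd [0.29 0.18 0.44] yaw -1.19
foot bay x,y,z 0.1123 -0.0003 0.0309
```

```bash
python3 -m handwheel '[{"tx":0,"ty":0,"tz":0.006,"yaw":0,"fingers":0},{"tx":0,"ty":0,"tz":0.012,"yaw":0,"fingers":0},{"tx":0,"ty":0,"tz":0.016,"yaw":0,"fingers":0},{"tx":0,"ty":0,"tz":0.016,"yaw":0,"fingers":0}]';python3 avg.py 8
```

```text
clock: 10.4
tool_pos: [0.5866, 0.0094, 0.1355]
eef_rot: [-0.001, 0.01, 1.0, -0.0]
contact_force: [-0.4, -0.1, -1.8]
grip_width: 0.0221
clk 10.8 pos [0.5873 0.0094 0.1365] sd [0.0002 0.     0.0003] F [-0.13  0.13 -1.4 ] sd [0.49 0.66 0.5 ] yaw -1.19
foot bay x,y,z 0.1128 -0.0003 0.015
```

```bash
python3 -m handwheel '[{"tx":0,"ty":0,"tz":0.001,"yaw":0,"fingers":0},{"tx":0,"ty":0,"tz":0.001,"yaw":0,"fingers":0}]';python3 avg.py 6;  python3 -m handwheel '[{"tx":0,"ty":0,"tz":0.001,"yaw":0,"fingers":0},{"tx":0,"ty":0,"tz":0.001,"yaw":0,"fingers":0}]';python3 avg.py 6
```

```text
clock: 11.0
tool_pos: [0.5872, 0.0095, 0.1354]
eef_rot: [-0.0, 0.01, 1.0, 0.0]
contact_force: [-0.9, 0.5, -1.9]
grip_width: 0.022
clk 11.3 pos [0.5873 0.0094 0.1354] sd [0. 0. 0.] F [-0.04  0.04 -1.57] sd [0.33 0.46 0.47] yaw -1.19
foot bay x,y,z 0.1127 -0.0002 0.0139
clock: 11.5
tool_pos: [0.5872, 0.0095, 0.1343]
eef_rot: [-0.0, 0.01, 1.0, 0.0]
contact_force: [-0.3, 0.2, -1.5]
grip_width: 0.0217
clk 11.8 pos [0.5873 0.0094 0.1344] sd [0. 0. 0.] F [ 0.03  0.23 -1.62] sd [0.48 0.36 0.31] yaw -1.19
foot bay x,y,z 0.1127 -0.0002 0.0129
```

```bash
python3 -m handwheel '[{"tx":0,"ty":0,"tz":0.001,"yaw":0,"fingers":0},{"tx":0,"ty":0,"tz":0.001,"yaw":0,"fingers":0}]';python3 avg.py 6
```

```text
clock: 12.0
tool_pos: [0.5872, 0.0094, 0.1333]
eef_rot: [-0.0, 0.01, 1.0, 0.0]
contact_force: [-0.4, -0.7, -0.7]
grip_width: 0.0219
clk 12.3 pos [0.5873 0.0094 0.1334] sd [0. 0. 0.] F [-0.15  0.07 -1.67] sd [0.48 0.38 0.64] yaw -1.19
foot bay x,y,z 0.1127 -0.0002 0.0119
```

```bash
python3 -m handwheel '[{"tx":0,"ty":0,"tz":0.0007,"yaw":0,"fingers":0},{"tx":0,"ty":0,"tz":0.0007,"yaw":0,"fingers":0}]';python3 avg.py 6
```

```text
clock: 12.5
tool_pos: [0.5872, 0.0094, 0.1327]
eef_rot: [-0.0, 0.01, 1.0, 0.0]
contact_force: [-0.6, 0.1, -1.3]
grip_width: 0.0221
clk 12.8 pos [0.5873 0.0095 0.1327] sd [0. 0. 0.] F [ 0.4  -0.1  -1.79] sd [0.54 0.3  1.14] yaw -1.19
foot bay x,y,z 0.1127 -0.0002 0.0112
```

```bash
python3 -m handwheel '[{"tx":0,"ty":0,"tz":0.0007,"yaw":0,"fingers":0},{"tx":0,"ty":0,"tz":0.0007,"yaw":0,"fingers":0}]';python3 avg.py 6
```

```text
clock: 13.0
tool_pos: [0.5872, 0.0094, 0.132]
eef_rot: [-0.0, 0.01, 1.0, 0.0]
contact_force: [-0.1, 0.6, -2.1]
grip_width: 0.0219
clk 13.3 pos [0.5873 0.0094 0.132 ] sd [0. 0. 0.] F [-0.23 -0.24 -1.72] sd [0.48 0.27 0.34] yaw -1.19
foot bay x,y,z 0.1127 -0.0003 0.0105
```

```bash
python3 -m handwheel '[{"tx":0,"ty":0,"tz":0.0003,"yaw":0,"fingers":0},{"tx":0,"ty":0,"tz":0.0003,"yaw":0,"fingers":0}]';python3 avg.py 6
```

```text
clock: 13.5
tool_pos: [0.5872, 0.0094, 0.1317]
eef_rot: [-0.0, 0.01, 1.0, -0.0]
contact_force: [-0.3, -1.3, -0.9]
grip_width: 0.0218
clk 13.8 pos [0.5873 0.0095 0.1317] sd [0. 0. 0.] F [ 0.01  0.07 -1.98] sd [0.19 0.59 0.43] yaw -1.19
foot bay x,y,z 0.1127 -0.0002 0.0102
```

```bash
python3 -m handwheel '[{"tx":0,"ty":0,"tz":0.0006,"yaw":0,"fingers":0},{"tx":0,"ty":0,"tz":0.0006,"yaw":0,"fingers":0}]';python3 avg.py 6
```

```text
clock: 14.0
tool_pos: [0.5872, 0.0094, 0.1311]
eef_rot: [-0.0, 0.01, 1.0, 0.0]
contact_force: [0.0, 0.5, -1.3]
grip_width: 0.022
clk 14.3 pos [0.5873 0.0094 0.1311] sd [0. 0. 0.] F [-0.07  0.22 -1.69] sd [0.53 0.32 0.69] yaw -1.19
foot bay x,y,z 0.1127 -0.0003 0.0096
```

```bash
python3 -m handwheel '[{"tx":0,"ty":0,"tz":0.0005,"yaw":0,"fingers":0},{"tx":0,"ty":0,"tz":0.0005,"yaw":0,"fingers":0}]';python3 avg.py 6
```

```text
clock: 14.5
tool_pos: [0.5872, 0.0095, 0.1306]
eef_rot: [-0.0, 0.01, 1.0, 0.0]
contact_force: [-1.2, 0.4, -2.4]
grip_width: 0.022
clk 14.8 pos [0.5873 0.0094 0.1306] sd [0. 0. 0.] F [ 0.13 -0.12 -1.54] sd [0.34 0.57 0.71] yaw -1.19
foot bay x,y,z 0.1127 -0.0003 0.0091
```

```bash
python3 -m handwheel '[{"tx":0,"ty":0,"tz":0.0005,"yaw":0,"fingers":0},{"tx":0,"ty":0,"tz":0.0005,"yaw":0,"fingers":0}]';python3 avg.py 6
```

```text
clock: 15.0
tool_pos: [0.5872, 0.0094, 0.1301]
eef_rot: [-0.0, 0.01, 1.0, 0.0]
contact_force: [0.1, -0.4, -1.6]
grip_width: 0.0218
clk 15.3 pos [0.5873 0.0094 0.1301] sd [0. 0. 0.] F [-0.23  0.34 -1.69] sd [0.32 0.34 0.21] yaw -1.19
foot bay x,y,z 0.1127 -0.0002 0.0086
```

```bash
python3 -m handwheel '[{"tx":0,"ty":0,"tz":0.0005,"yaw":0,"fingers":0},{"tx":0,"ty":0,"tz":0.0005,"yaw":0,"fingers":0}]';python3 avg.py 6
```

```text
clock: 15.5
tool_pos: [0.5874, 0.0094, 0.1298]
eef_rot: [0.0, 0.01, 1.0, 0.0]
contact_force: [0.1, -0.7, 0.4]
grip_width: 0.0217
clk 15.8 pos [0.5873 0.0094 0.1298] sd [0. 0. 0.] F [-0.41  0.06 -0.19] sd [0.58 0.31 0.74] yaw -1.19
foot bay x,y,z 0.1128 -0.0002 0.0083
```

```bash
python3 -m handwheel '[{"tx":0,"ty":0,"tz":0.0002,"yaw":0,"fingers":0},{"tx":0,"ty":0,"tz":0.0002,"yaw":0,"fingers":0},{"tx":0.001,"ty":0,"tz":0.0002,"yaw":0,"fingers":0},{"tx":0.003,"ty":0,"tz":0.0002,"yaw":0,"fingers":0},{"tx":0.005,"ty":0,"tz":0.0002,"yaw":0,"fingers":0},{"tx":0.008,"ty":0,"tz":0.0002,"yaw":0,"fingers":0},{"tx":0.010,"ty":0,"tz":0.0002,"yaw":0,"fingers":0},{"tx":0.010,"ty":0,"tz":0.0002,"yaw":0,"fingers":0}]';python3 avg.py 6
cat > see.py <<'E'
from h import *
b=camera("top")
hsv=cv2.cvtColor(b["color"],cv2.COLOR_RGB2HSV)
m=(cv2.inRange(hsv,(0,90,70),(8,255,255))|cv2.inRange(hsv,(172,90,70),(180,255,255))); m[:, :265]=0;m[:,295:]=0;m[:140]=0;m[260:]=0
v,u=np.nonzero(m);print("red",len(u),(u.min(),u.max(),v.min(),v.max()) if len(u) else 0)
if len(u):
    for vv in(v.min()-.5,v.max()+.5):
        w=onz(b,np.median(u),vv,.009)[:2]-[.5346,.0108]; print(w.round(4))
E
python3 see.py
```

```text
clock: 16.6
tool_pos: [0.5771, 0.0097, 0.1296]
eef_rot: [0.0, 0.01, 1.0, 0.0]
contact_force: [-0.2, -0.0, 1.2]
grip_width: 0.0216
clk 16.9 pos [0.5772 0.0097 0.1296] sd [0. 0. 0.] F [ 0.61 -0.3   2.28] sd [0.4  0.73 0.83] yaw -1.19
foot bay x,y,z 0.1026 -0.0002 0.0081
red 0 0
```

```bash
python3 -m handwheel '[{"tx":0.002,"ty":0,"tz":-0.0001,"yaw":0,"fingers":0},{"tx":0.005,"ty":0,"tz":-0.0001,"yaw":0,"fingers":0},{"tx":0.008,"ty":0,"tz":-0.0001,"yaw":0,"fingers":0},{"tx":0.011,"ty":0,"tz":-0.0001,"yaw":0,"fingers":0},{"tx":0.014,"ty":0,"tz":-0.0001,"yaw":0,"fingers":0},{"tx":0.017,"ty":0,"tz":-0.0001,"yaw":0,"fingers":0},{"tx":0.019,"ty":0,"tz":-0.0001,"yaw":0,"fingers":0},{"tx":0.019,"ty":0,"tz":-0.0001,"yaw":0,"fingers":0}]';python3 avg.py 6
```

```text
clock: 17.75
tool_pos: [0.5578, 0.01, 0.1296]
eef_rot: [-0.0, 0.01, 1.0, -0.0]
contact_force: [-0.0, 0.2, 2.6]
grip_width: 0.022
clk 18.05 pos [0.5579 0.0101 0.1296] sd [0. 0. 0.] F [ 0.52 -0.14  2.89] sd [0.47 0.48 0.49] yaw -1.19
foot bay x,y,z 0.0833 -0.0003 0.0081
```

```bash
python3 -m handwheel '[{"tx":0.002,"ty":0,"tz":-0.0002,"yaw":0,"fingers":0},{"tx":0.005,"ty":0,"tz":-0.0002,"yaw":0,"fingers":0},{"tx":0.007,"ty":0,"tz":-0.0002,"yaw":0,"fingers":0},{"tx":0.008,"ty":0,"tz":-0.0002,"yaw":0,"fingers":0},{"tx":0.008,"ty":0,"tz":-0.0002,"yaw":0,"fingers":0}]';python3 avg.py 6
```

```text
clock: 18.55
tool_pos: [0.5499, 0.0102, 0.1297]
eef_rot: [-0.0, 0.01, 1.0, -0.0]
contact_force: [0.6, 0.2, 0.5]
grip_width: 0.0221
clk 18.85 pos [0.55   0.0102 0.1297] sd [0. 0. 0.] F [0.05 0.01 1.04] sd [0.46 0.64 0.37] yaw -1.19
foot bay x,y,z 0.0754 -0.0003 0.0082
```

```bash
python3 -m handwheel '[{"tx":0.002,"ty":0,"tz":0,"yaw":0,"fingers":0},{"tx":0.004,"ty":0,"tz":0,"yaw":0,"fingers":0},{"tx":0.005,"ty":0,"tz":0,"yaw":0,"fingers":0},{"tx":0.005,"ty":0,"tz":0,"yaw":0,"fingers":0}]';python3 avg.py 6
```

```text
clock: 19.25
tool_pos: [0.545, 0.0103, 0.1297]
eef_rot: [-0.0, 0.01, 1.0, -0.0]
contact_force: [0.6, 0.5, -0.2]
grip_width: 0.0221
clk 19.55 pos [0.5451 0.0103 0.1297] sd [0. 0. 0.] F [0.02 0.43 0.77] sd [0.5  0.42 0.35] yaw -1.19
foot bay x,y,z 0.0705 -0.0003 0.0082
```

```bash
python3 -m handwheel '[{"tx":0.002,"ty":0,"tz":0,"yaw":0,"fingers":0},{"tx":0.004,"ty":0,"tz":0,"yaw":0,"fingers":0},{"tx":0.005,"ty":0,"tz":0,"yaw":0,"fingers":0},{"tx":0.005,"ty":0,"tz":0,"yaw":0,"fingers":0}]';python3 avg.py 6
```

```text
clock: 19.95
tool_pos: [0.54, 0.0104, 0.1298]
eef_rot: [-0.0, 0.01, 1.0, 0.0]
contact_force: [0.8, -0.5, -0.8]
grip_width: 0.0221
clk 20.25 pos [0.5401 0.0104 0.1297] sd [0. 0. 0.] F [ 0.3  -0.39  0.  ] sd [0.35 0.44 0.22] yaw -1.19
foot bay x,y,z 0.0656 -0.0003 0.0082
```

```bash
python3 -m handwheel '[{"tx":0.001,"ty":0,"tz":0.0001,"yaw":0,"fingers":0},{"tx":0.003,"ty":0,"tz":0.0002,"yaw":0,"fingers":0},{"tx":0.004,"ty":0,"tz":0.0003,"yaw":0,"fingers":0},{"tx":0.004,"ty":0,"tz":0.0003,"yaw":0,"fingers":0}]';python3 avg.py 6
```

```text
clock: 20.65
tool_pos: [0.5361, 0.0105, 0.1295]
eef_rot: [-0.0, 0.01, 1.0, -0.0]
contact_force: [0.9, -0.1, 0.4]
grip_width: 0.0217
clk 20.95 pos [0.5361 0.0105 0.1295] sd [0. 0. 0.] F [-0.08 -0.04  0.74] sd [0.38 0.2  0.43] yaw -1.19
foot bay x,y,z 0.0615 -0.0003 0.008
```

```bash
python3 -m handwheel '[{"tx":0.001,"ty":0,"tz":0,"yaw":0,"fingers":0},{"tx":0.003,"ty":0,"tz":0.0001,"yaw":0,"fingers":0},{"tx":0.005,"ty":0,"tz":0.0002,"yaw":0,"fingers":0},{"tx":0.005,"ty":0,"tz":0.0002,"yaw":0,"fingers":0}]';python3 avg.py 6
```

```text
clock: 21.35
tool_pos: [0.5305, 0.0106, 0.129]
eef_rot: [-0.001, 0.01, 1.0, -0.0]
contact_force: [0.2, 0.3, -0.7]
grip_width: 0.0217
clk 21.65 pos [0.5306 0.0106 0.1291] sd [0.0001 0.     0.    ] F [-0.34  0.18 -0.59] sd [0.5  0.39 0.54] yaw -1.19
foot bay x,y,z 0.056 -0.0003 0.0076
```

```bash
python3 -m handwheel '[{"tx":0.001,"ty":0,"tz":0.0002,"yaw":0,"fingers":0},{"tx":0.003,"ty":0,"tz":0.0005,"yaw":0,"fingers":0},{"tx":0.005,"ty":0,"tz":0.0007,"yaw":0,"fingers":0},{"tx":0.007,"ty":0,"tz":0.001,"yaw":0,"fingers":0},{"tx":0.008,"ty":0,"tz":0.0011,"yaw":0,"fingers":0},{"tx":0.008,"ty":0,"tz":0.0011,"yaw":0,"fingers":0}]';python3 avg.py 6
```

```text
clock: 22.25
tool_pos: [0.523, 0.0108, 0.1282]
eef_rot: [-0.0, 0.01, 1.0, -0.0]
contact_force: [1.2, 0.5, -1.2]
grip_width: 0.0214
clk 22.55 pos [0.5231 0.0108 0.1282] sd [0. 0. 0.] F [-0.26  0.03 -0.32] sd [0.6  0.44 0.4 ] yaw -1.19
foot bay x,y,z 0.0485 -0.0003 0.0067
```

```bash
python3 -m handwheel '[{"tx":0.001,"ty":0,"tz":0.0002,"yaw":0,"fingers":0},{"tx":0.003,"ty":0,"tz":0.0005,"yaw":0,"fingers":0},{"tx":0.005,"ty":0,"tz":0.0007,"yaw":0,"fingers":0},{"tx":0.007,"ty":0,"tz":0.001,"yaw":0,"fingers":0},{"tx":0.009,"ty":0,"tz":0.0012,"yaw":0,"fingers":0},{"tx":0.010,"ty":0,"tz":0.0013,"yaw":0,"fingers":0},{"tx":0.010,"ty":0,"tz":0.0013,"yaw":0,"fingers":0}]';python3 avg.py 6
```

```text
clock: 23.25
tool_pos: [0.5132, 0.011, 0.1269]
eef_rot: [-0.0, 0.01, 1.0, 0.0]
contact_force: [0.4, -0.6, 0.3]
grip_width: 0.0219
clk 23.55 pos [0.5133 0.011  0.1269] sd [0. 0. 0.] F [0.11 0.29 0.41] sd [0.62 0.22 0.66] yaw -1.19
foot bay x,y,z 0.0387 -0.0003 0.0054
```

```bash
python3 -m handwheel '[{"tx":0.001,"ty":0,"tz":0.0001,"yaw":0,"fingers":0},{"tx":0.003,"ty":0,"tz":0.0003,"yaw":0,"fingers":0},{"tx":0.005,"ty":0,"tz":0.0005,"yaw":0,"fingers":0},{"tx":0.007,"ty":0,"tz":0.0007,"yaw":0,"fingers":0},{"tx":0.008,"ty":0,"tz":0.0008,"yaw":0,"fingers":0},{"tx":0.008,"ty":0,"tz":0.0008,"yaw":0,"fingers":0}]';python3 avg.py 6
```

```text
clock: 24.15
tool_pos: [0.5058, 0.0112, 0.1264]
eef_rot: [0.001, 0.01, 1.0, 0.0]
contact_force: [1.9, -0.3, 2.9]
grip_width: 0.0217
clk 24.45 pos [0.5058 0.0112 0.1263] sd [0. 0. 0.] F [ 1.18 -0.03  4.11] sd [0.45 0.57 0.59] yaw -1.19
foot bay x,y,z 0.0312 -0.0002 0.0048
```

```bash
python3 -m handwheel '[{"tx":0,"ty":0,"tz":-0.0003,"yaw":0,"fingers":0},{"tx":0.002,"ty":0,"tz":-0.0003,"yaw":0,"fingers":0},{"tx":0.004,"ty":0,"tz":-0.0002,"yaw":0,"fingers":0},{"tx":0.006,"ty":0,"tz":-0.0001,"yaw":0,"fingers":0},{"tx":0.008,"ty":0,"tz":0.0001,"yaw":0,"fingers":0},{"tx":0.010,"ty":0,"tz":0.0002,"yaw":0,"fingers":0},{"tx":0.010,"ty":0,"tz":0.0002,"yaw":0,"fingers":0}]';python3 avg.py 6
```

```text
clock: 25.15
tool_pos: [0.4946, 0.0114, 0.1258]
eef_rot: [-0.0, 0.01, 1.0, -0.0]
contact_force: [1.2, -0.2, 3.6]
grip_width: 0.022
clk 25.45 pos [0.4947 0.0113 0.1258] sd [0.0001 0.     0.    ] F [0.3  0.24 4.02] sd [0.51 0.52 0.3 ] yaw -1.19
foot bay x,y,z 0.0201 -0.0003 0.0043
```

```bash
python3 -m handwheel '[{"tx":0,"ty":0,"tz":-0.0004,"yaw":0,"fingers":0},{"tx":0.002,"ty":0,"tz":-0.0004,"yaw":0,"fingers":0},{"tx":0.004,"ty":0,"tz":-0.0003,"yaw":0,"fingers":0},{"tx":0.006,"ty":0,"tz":-0.0002,"yaw":0,"fingers":0},{"tx":0.008,"ty":0,"tz":0,"yaw":0,"fingers":0},{"tx":0.010,"ty":0,"tz":0.0001,"yaw":0,"fingers":0},{"tx":0.010,"ty":0,"tz":0.0001,"yaw":0,"fingers":0}]';python3 avg.py 6
```

```text
clock: 26.15
tool_pos: [0.4848, 0.0115, 0.1257]
eef_rot: [-0.0, 0.01, 1.0, -0.0]
contact_force: [0.9, -0.3, 1.2]
grip_width: 0.0216
clk 26.45 pos [0.4849 0.0116 0.1257] sd [0. 0. 0.] F [0.19 0.07 1.75] sd [0.3  0.33 0.61] yaw -1.19
foot bay x,y,z 0.0103 -0.0003 0.0042
```

```bash
python3 -m handwheel '[{"tx":0.002,"ty":0,"tz":0,"yaw":0,"fingers":0},{"tx":0.004,"ty":0,"tz":0,"yaw":0,"fingers":0},{"tx":0.006,"ty":0,"tz":0.0001,"yaw":0,"fingers":0},{"tx":0.008,"ty":0,"tz":0.0001,"yaw":0,"fingers":0},{"tx":0.010,"ty":0,"tz":0.0002,"yaw":0,"fingers":0},{"tx":0.012,"ty":0,"tz":0.0002,"yaw":0,"fingers":0},{"tx":0.012,"ty":0,"tz":0.0002,"yaw":0,"fingers":0}]';python3 avg.py 6
```

```text
clock: 27.15
tool_pos: [0.4728, 0.0118, 0.1256]
eef_rot: [-0.0, 0.01, 1.0, 0.0]
contact_force: [-0.4, -0.5, 0.9]
grip_width: 0.0218
clk 27.45 pos [0.4729 0.0118 0.1255] sd [0. 0. 0.] F [ 0.15 -0.38  1.86] sd [0.72 0.34 0.57] yaw -1.19
foot bay x,y,z -0.0017 -0.0003 0.004
```

```bash
python3 -m handwheel '[{"tx":0.003,"ty":0,"tz":0,"yaw":0,"fingers":0},{"tx":0.006,"ty":0,"tz":0,"yaw":0,"fingers":0},{"tx":0.009,"ty":0,"tz":0,"yaw":0,"fingers":0},{"tx":0.012,"ty":0,"tz":0,"yaw":0,"fingers":0},{"tx":0.015,"ty":0,"tz":0,"yaw":0,"fingers":0},{"tx":0.018,"ty":0,"tz":0,"yaw":0,"fingers":0},{"tx":0.020,"ty":0,"tz":0,"yaw":0,"fingers":0},{"tx":0.020,"ty":0,"tz":0,"yaw":0,"fingers":0}]';python3 avg.py 6
```

```text
clock: 28.25
tool_pos: [0.4527, 0.0122, 0.1255]
eef_rot: [-0.0, 0.01, 1.0, -0.0]
contact_force: [0.0, -0.3, 0.5]
grip_width: 0.0224
clk 28.55 pos [0.4529 0.0122 0.1255] sd [0. 0. 0.] F [-0.49  0.2   1.65] sd [0.35 0.58 0.43] yaw -1.19
foot bay x,y,z -0.0218 -0.0003 0.004
```

```bash
python3 -m handwheel '[{"tx":0.003,"ty":0,"tz":0,"yaw":0,"fingers":0},{"tx":0.007,"ty":0,"tz":0,"yaw":0,"fingers":0},{"tx":0.011,"ty":0,"tz":0,"yaw":0,"fingers":0},{"tx":0.015,"ty":0,"tz":0,"yaw":0,"fingers":0},{"tx":0.019,"ty":0,"tz":0,"yaw":0,"fingers":0},{"tx":0.023,"ty":0,"tz":0,"yaw":0,"fingers":0},{"tx":0.026,"ty":0,"tz":0,"yaw":0,"fingers":0},{"tx":0.026,"ty":0,"tz":0,"yaw":0,"fingers":0}]';python3 avg.py 4; python3 - <<'E'
from h import *
a=camera("scene");b=camera("top")
cv2.imwrite("pics/c6.png",np.hstack([cv2.resize(a["color"][160:310,250:400,::-1],(400,400),interpolation=cv2.INTER_CUBIC),cv2.resize(b["color"][150:250,230:330,::-1],(400,400),interpolation=cv2.INTER_CUBIC)]))
E
```

```text
clock: 29.35
tool_pos: [0.4265, 0.0128, 0.1256]
eef_rot: [-0.0, 0.01, 1.0, -0.0]
contact_force: [0.5, 0.0, 1.0]
grip_width: 0.0219
clk 29.55 pos [0.4267 0.0128 0.1255] sd [0. 0. 0.] F [-0.95  0.06  1.79] sd [0.6  0.47 0.71] yaw -1.19
foot bay x,y,z -0.048 -0.0003 0.004
```

View pics/c6.png

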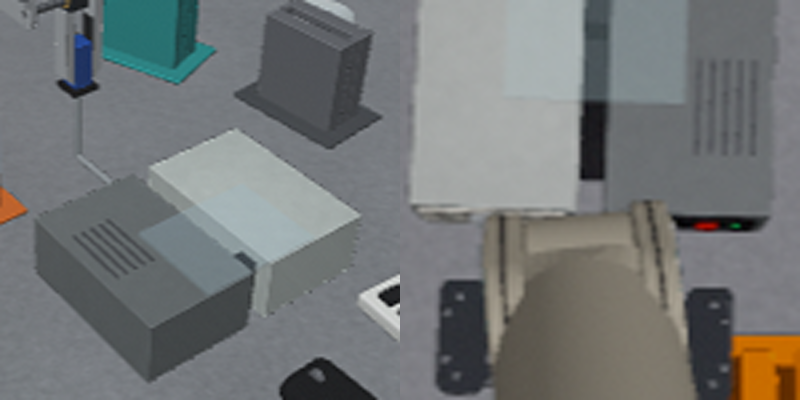

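```bash
python3 -m handwheel '[{"tx":0.003,"ty":0,"tz":0,"yaw":0,"fingers":0},{"tx":0.006,"ty":0,"tz":0,"yaw":0,"fingers":0},{"tx":0.008,"ty":0,"tz":0,"yaw":0,"fingers":0},{"tx":0.010,"ty":0,"tz":0,"yaw":0,"fingers":0},{"tx":0.010,"ty":0,"tz":0,"yaw":0,"fingers":0},{"tx":0.010,"ty":0,"tz":-0.001,"yaw":0,"fingers":0},{"tx":0.010,"ty":0,"tz":-0.004,"yaw":0,"fingers":0},{"tx":0.010,"ty":0,"tz":-0.012,"yaw":0,"fingers":0}]';python3 -m handwheel '[{"tx":0,"ty":0,"tz":-0.02,"yaw":0,"fingers":0},{"tx":0,"ty":0,"tz":-0.045,"yaw":0,"fingers":0},{"tx":0,"ty":0,"tz":-0.075,"yaw":0,"fingers":0},{"tx":0,"ty":0,"tz":-0.105,"yaw":0,"fingers":0},{"tx":0,"ty":0,"tz":-0.125,"yaw":0,"fingers":0},{"tx":0,"ty":0,"tz":-0.133,"yaw":0,"fingers":0},{"tx":0,"ty":0,"tz":-0.133,"yaw":0,"fingers":0}]';python3 plan.py .4593 .3099 .270 4.2
```

```text
clock: 30.45
tool_pos: [0.4165, 0.0129, 0.1374]
eef_rot: [-0.001, 0.01, 1.0, -0.0]
contact_force: [0.0, 0.7, -2.2]
grip_width: 0.0216
clock: 31.15
tool_pos: [0.4177, 0.013, 0.2714]
eef_rot: [0.001, 0.01, 1.0, 0.0]
contact_force: [0.5, -0.4, -2.4]
grip_width: 0.0218
clk 31.15 pos [0.4177 0.013  0.2714] yawdeg -1.2 tilt 0.12 F [ 0.49 -0.38 -2.42] w 0.0218
tx,ty,tz [-0.0354  0.2977  0.0016] yaw -0.0942
```

```bash
python3 -m handwheel '[{"tx":-0.005,"ty":0.04,"tz":0,"yaw":-0.03,"fingers":0},{"tx":-0.01,"ty":0.085,"tz":0,"yaw":-0.06,"fingers":0},{"tx":-0.016,"ty":0.13,"tz":0,"yaw":-0.094,"fingers":0},{"tx":-0.022,"ty":0.175,"tz":0,"yaw":-0.094,"fingers":0},{"tx":-0.027,"ty":0.22,"tz":0,"yaw":-0.094,"fingers":0},{"tx":-0.032,"ty":0.26,"tz":0,"yaw":-0.094,"fingers":0},{"tx":-0.035,"ty":0.287,"tz":0,"yaw":-0.094,"fingers":0},{"tx":-0.035,"ty":0.298,"tz":0,"yaw":-0.094,"fingers":0}]'; python3 -m handwheel '[{"tx":0,"ty":0,"tz":0,"yaw":0,"fingers":0},{"tx":0,"ty":0,"tz":0,"yaw":0,"fingers":0},{"tx":0,"ty":0,"tz":0,"yaw":0,"fingers":0},{"tx":0,"ty":0,"tz":0,"yaw":0,"fingers":0}]'; python3 avg.py 4; python3 plan.py .4593 .3099 .270 4.2;  python3 - <<'E'
from h import *
a=camera("scene");b=camera("top")
cv2.imwrite("pics/c7.png",np.hstack([cv2.resize(a["color"][100:220,305:425,::-1],(400,400),interpolation=cv2.INTER_CUBIC),cv2.resize(b["color"][150:250,230:330,::-1],(400,400),interpolation=cv2.INTER_CUBIC)]))
for r in cut_out(b,"filter_slider"): print(r["conf"],r["box"])
hsv=cv2.cvtColor(b["color"],cv2.COLOR_RGB2HSV)
m=(cv2.inRange(hsv,(0,110,70),(8,255,255))|cv2.inRange(hsv,(172,110,70),(180,255,255))); m[:,:255]=0;m[:,305:]=0;m[:195]=0;m[260:]=0
v,u=np.nonzero(m)
if len(u):
    (cu,cv_),sz,an=cv2.minAreaRect(np.c_[u,v].astype(np.float32)); w=onz(b,cu,cv_,.005)[:2]-[.5346,.0108];print(len(u),cu,cv_,np.array(sz)*2.98,an,w)
E
```

```text
clock: 31.95
tool_pos: [0.4572, 0.3129, 0.2685]
eef_rot: [-0.002, -0.038, 0.999, -0.0]
contact_force: [0.1, -0.4, -1.2]
grip_width: 0.0221
clock: 32.35
tool_pos: [0.4588, 0.3085, 0.2707]
eef_rot: [0.0, -0.035, 0.999, -0.0]
contact_force: [0.3, 0.1, -1.9]
grip_width: 0.0219
clk 32.55 pos [0.4588 0.3093 0.2708] sd [0.     0.0003 0.    ] F [-0.38  0.32 -1.59] sd [0.62 0.24 0.2 ] yaw 4.12
foot bay x,y,z -0.0221 0.2968 0.1493
clk 32.55 pos [0.4587 0.3097 0.2708] yawdeg 4.14 tilt 0.02 F [-0.66  0.69 -1.39] w 0.022
tx,ty,tz [-0.0006  0.0002  0.0008] yaw -0.001
58 289.54327392578125 215.2511444091797 [39.69569077 94.27726841] 80.21759033203125 [-0.02806227 -0.03699028]
```

View pics/c7.png

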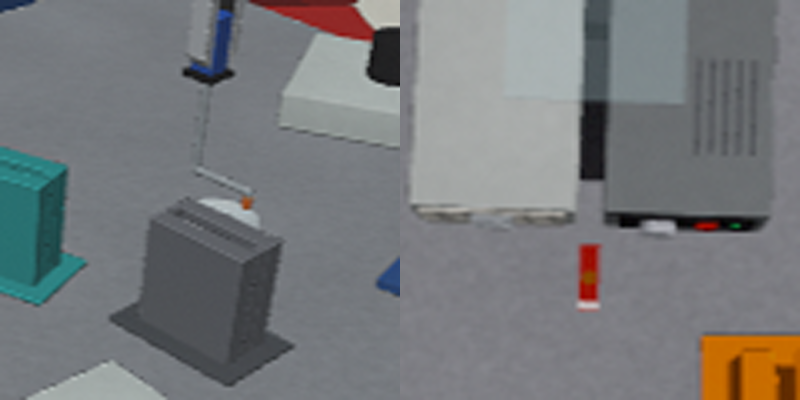

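```bash
python3 -m handwheel '[{"tx":-0.0005,"ty":0,"tz":0.01,"yaw":-0.001,"fingers":0},{"tx":-0.0005,"ty":0,"tz":0.022,"yaw":-0.001,"fingers":0},{"tx":-0.0005,"ty":0,"tz":0.025,"yaw":-0.001,"fingers":0},{"tx":-0.0005,"ty":0,"tz":0.025,"yaw":-0.001,"fingers":0}]'; python3 avg.py 6
```

```text
clock: 33.1
tool_pos: [0.4584, 0.3098, 0.2443]
eef_rot: [-0.001, -0.037, 0.999, -0.001]
contact_force: [-1.4, -0.2, -0.5]
grip_width: 0.0222Traceback (most recent call last):
  File "avg.py", line 6, in <module>
    camera("scene");s=state();P.append(s["tool_pos"]);F.append(s["contact_force"])
    ~~~~~~^^^^^^^^^
ValueError: 200 camera calls are used up
```

```bash
python3 -m handwheel '[{"tx":-0.0005,"ty":0,"tz":0,"yaw":0,"fingers":0},{"tx":-0.0005,"ty":0,"tz":0.01,"yaw":0,"fingers":0},{"tx":-0.0005,"ty":0,"tz":0.02,"yaw":0,"fingers":0},{"tx":-0.0005,"ty":0,"tz":0.03,"yaw":0,"fingers":0},{"tx":-0.0005,"ty":0,"tz":0.04,"yaw":0,"fingers":0},{"tx":-0.0005,"ty":0,"tz":0.04,"yaw":0,"fingers":0}]'; python3 plan.py .4593 .3099 .132 4.2
```

```text
clock: 33.75
tool_pos: [0.4584, 0.3095, 0.2036]
eef_rot: [-0.002, -0.037, 0.999, -0.001]
contact_force: [-0.7, -0.4, -1.4]
grip_width: 0.0217
clk 33.75 pos [0.4584 0.3095 0.2036] yawdeg 4.26 tilt 0.21 F [-0.73 -0.37 -1.39] w 0.0217
tx,ty,tz [-0.0011  0.0005  0.0716] yaw 0.001
```

Foot is well inside the slot, no contact force. Continue down.

```bash
python3 -m handwheel '[{"tx":0,"ty":0.0003,"tz":0.01,"yaw":0,"fingers":0},{"tx":0,"ty":0.0003,"tz":0.022,"yaw":0,"fingers":0},{"tx":0,"ty":0.0003,"tz":0.034,"yaw":0,"fingers":0},{"tx":0,"ty":0.0003,"tz":0.046,"yaw":0,"fingers":0},{"tx":0,"ty":0.0003,"tz":0.056,"yaw":0,"fingers":0},{"tx":0,"ty":0.0003,"tz":0.062,"yaw":0,"fingers":0},{"tx":0,"ty":0.0003,"tz":0.065,"yaw":0,"fingers":0},{"tx":0,"ty":0.0003,"tz":0.065,"yaw":0,"fingers":0}]'; python3 -m handwheel '[{"tx":0,"ty":0,"tz":0,"yaw":0,"fingers":0},{"tx":0,"ty":0,"tz":0,"yaw":0,"fingers":0},{"tx":0,"ty":0,"tz":0,"yaw":0,"fingers":0},{"tx":0,"ty":0,"tz":0,"yaw":0,"fingers":0}]'; python3 plan.py .4593 .3099 .132 4.2
```

```text
clock: 34.55
tool_pos: [0.4594, 0.3105, 0.1402]
eef_rot: [-0.0, -0.037, 0.999, -0.0]
contact_force: [-1.0, -0.4, -1.8]
grip_width: 0.0219
clock: 34.95
tool_pos: [0.4596, 0.3107, 0.1409]
eef_rot: [0.0, -0.037, 0.999, 0.0]
contact_force: [-0.1, 0.7, -2.1]
grip_width: 0.0217
clk 34.95 pos [0.4596 0.3107 0.1409] yawdeg 4.25 tilt 0.03 F [-0.06  0.67 -2.14] w 0.0217
tx,ty,tz [ 0.0004 -0.0007  0.0089] yaw 0.0008
```

```bash
python3 -m handwheel '[{"tx":0,"ty":-0.0006,"tz":0.003,"yaw":0,"fingers":0},{"tx":0,"ty":-0.0006,"tz":0.006,"yaw":0,"fingers":0},{"tx":0,"ty":-0.0006,"tz":0.008,"yaw":0,"fingers":0},{"tx":0,"ty":-0.0006,"tz":0.0085,"yaw":0,"fingers":0},{"tx":0,"ty":-0.0006,"tz":0.0085,"yaw":0,"fingers":0},{"tx":0,"ty":-0.0006,"tz":0.0085,"yaw":0,"fingers":0}]'; python3 -m handwheel '[{"tx":0,"ty":0,"tz":0.0005,"yaw":0,"fingers":0},{"tx":0,"ty":0,"tz":0.0005,"yaw":0,"fingers":0},{"tx":0,"ty":0,"tz":0.0005,"yaw":0,"fingers":0}]'; python3 -m handwheel '[{"tx":0,"ty":0,"tz":0.0005,"yaw":0,"fingers":0},{"tx":0,"ty":0,"tz":0.0005,"yaw":0,"fingers":0},{"tx":0,"ty":0,"tz":0.0005,"yaw":0,"fingers":0}]'
```

```text
clock: 35.55
tool_pos: [0.4596, 0.31, 0.1321]
eef_rot: [-0.0, -0.037, 0.999, 0.0]
contact_force: [-0.1, 1.1, -1.3]
grip_width: 0.0217
clock: 35.85
tool_pos: [0.4596, 0.31, 0.1316]
eef_rot: [0.0, -0.037, 0.999, 0.0]
contact_force: [-0.5, -0.5, -1.1]
grip_width: 0.0219
clock: 36.15
tool_pos: [0.4596, 0.31, 0.1315]
eef_rot: [0.0, -0.037, 0.999, 0.0]
contact_force: [-2.1, 0.0, 3.9]
grip_width: 0.0216
```

```bash
python3 -m handwheel '[{"tx":0,"ty":0,"tz":0,"yaw":0,"fingers":0.3},{"tx":0,"ty":0,"tz":0,"yaw":0,"fingers":0.6},{"tx":0,"ty":0,"tz":0,"yaw":0,"fingers":0.7},{"tx":0,"ty":0,"tz":0,"yaw":0,"fingers":0.7},{"tx":0,"ty":0,"tz":0,"yaw":0,"fingers":0.7},{"tx":0,"ty":0,"tz":0,"yaw":0,"fingers":0.7}]'; python3 -m handwheel '[{"tx":0,"ty":0,"tz":-0.01,"yaw":0,"fingers":0.7},{"tx":0,"ty":0,"tz":-0.03,"yaw":0,"fingers":0.7},{"tx":0,"ty":0,"tz":-0.06,"yaw":0,"fingers":0.7},{"tx":0,"ty":0,"tz":-0.09,"yaw":0,"fingers":0.7},{"tx":0,"ty":0,"tz":-0.11,"yaw":0,"fingers":0.7},{"tx":0,"ty":0,"tz":-0.12,"yaw":0,"fingers":0.7},{"tx":0,"ty":0,"tz":-0.12,"yaw":0,"fingers":0.7},{"tx":0,"ty":0,"tz":-0.12,"yaw":0,"fingers":0.7}]'
```

```text
clock: 36.75
tool_pos: [0.4595, 0.31, 0.131]
eef_rot: [-0.0, -0.037, 0.999, 0.0]
contact_force: [-0.3, 0.2, 0.2]
grip_width: 0.064
clock: 37.55
tool_pos: [0.4591, 0.3096, 0.2505]
eef_rot: [-0.0, -0.037, 0.999, -0.0]
contact_force: [0.0, 0.3, -0.3]
grip_width: 0.0658
```

```bash
python3 - <<'E'
from h import *
p={'fx':445.087,'fy':445.087,'cx':277.089,'cy':206.4856,'origin':np.array([0.34800453,0.01067279,1.33083915]),'rotation':np.array([0.70964129,0.04879974,-0.04895959,-0.70116388])}
for v in(245,309): print(onz(p,230+189/4,150+v/4,.005)[:2]-[.5346,.0108])
close_job()
E
```

```text
[-1.64094712e-02  2.42791892e-05]
[-0.06460614 -0.00054904]
the job is handed in; nothing more can be done
```

I drew the slider out of the gap with the rod, hung the rod back in its holder and handed the job in at about 37.6 s. No verdict is reported.

- **Slider:** the last picture, taken before the rod went back, shows it flat on the bench and wholly in front of the mouth. Its centre is about 40 mm out and within 1 mm of the gap's line.
- **Pressing force:** the averaged readings were about 1 to 6 N. The highest was about 5.8 N, where the slider bridged the foot of the ramp.
- **Rod:** the collar touched the top face at the same tool height as at pick-up (0.1315 m), and the force fell to about zero after I released it and withdrew.

Some checks failed or disagreed:

- **No final picture:** I had used all 200 camera calls, so the rod's hanging was confirmed only by height and force, not by sight.
- **Slider position:** when I lifted the rod, its foot was about 58 mm out, while the picture puts the slider's centre at about 40 mm. That means the foot may have been up to 18 mm ahead of centre. Both figures are inside the 27 to 150 mm band.
- **Slider detection:** the trained network did not find the slider in the last picture, and my red-colour search there was spoiled by the lamp supply's red light. I read the slider's edges from the enlarged crop myself.

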